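# Set an optical cell in the light path of a through-beam gauge

### The arm

A 7-joint arm with a two-finger parallel gripper is mounted at the origin on the work surface. World frame = base frame: x ahead of the robot, y to its left, z up, the work surface at z = 0. Lengths are in m, angles in rad, forces in N, time in s.
With the tool pointing down it reaches from about 0.4 to 0.9 m from the base axis. Payload 5.5 kg.
Tool frame: the origin (TCP) lies on the centre line of the jaws, within the pads' length; the fingertips stand env.nose_length ahead of it and the grasp point (between the pads) lies 5 mm behind it (env.nose_length is the distance from the TCP to the fingertips, in m); z points along the fingers, y is the line along which they close (so a half turn about z gives the same grasp; the last joint's range is limited). The gripper opens to 85 mm and grips with 20 to 120 N. Pads are 22 mm wide; open, the fingers measure 114 mm over their backs; the gripper's body (76 mm by 85 mm) begins 54 mm behind the grasp point. The pads swing forward as they close: fully open they stand 13 mm farther back than shut.
Start: joints at [-0.88, 0.501, -0.427, 1.55, 0.221, 1.138, -0.21], TCP at [0.27, 0.591, 0.245] pointing down, gripper open.
Joint ranges: [-2.88, 2.88], [-0.31, 2.03], [-1.54, 1.56], [0.2, 2.42], [-1.41, 4.55], [0.19, 2.02], [-2.57, 2.57]. Speed limits (rad/s): [2.57, 2.57, 3.14, 3.14, 3.14, 3.14, 3.14].

### API

Orientations are given as a unit quaternion [x, y, z, w].
In Python, from bench import telemetry, capture, job, env gives the robot as it stands.
- The arm moves only by the tool move_arm, never from a script. Its argument "motion" is a list of rows, each a list of 5 numbers: the shift along the tool's x, y, z in units of 25 mm (1.0 is 25 mm), then the turn about the tool's z in units of 8 degrees (1.0 is 8 degrees), then the gripper's target within -1 to 1 (fully open at 1, half-way at 0, shut at -1). A call has 1 to 12 rows; each row shifts and turns the commanded pose from where the row before left it, along the tool's axes as they then stand; what a row does not reach is not made up. A row lasts 1/10 s, in which the tool goes at most 50 mm and 8.59 degrees, less where a joint would pass 70% of its speed; a pose out of reach is approached as far as the arm can. A call is refused whole if a number of a shift passes 1 or a number of a turn 1, either way. A call with a gripper value outside its range is refused whole. The fingers move at their own pace and stop on an object; "squeeze" is the grip in N (left out, the last holds). Time passes only in rows, so rows that do not move let the fingers close. It gives the time, the measured TCP pose, the force, the opening and the grip force at its end, in the units of the state.
- telemetry.get_state(): the state, without advancing time (a new reading comes with each control period).
- capture(name): name is "side" or "top"; returns a dict with "img" (480x640x3 uint8, blue, green, red), "depth" (480x640 float32, m along the optical axis (not along the pixel's ray), 0 where there is no reading), "vertical_fov" (degrees; the focal length in pixels is half the picture's height over the tangent of half this angle, whatever the lens; pixels are square), "cx", "cy" (the principal point, pixels), "k1" (the pictures are not rectified: a ray, as slopes to the right and down, at radius r is drawn at 1 + k1 r^2 times it, then the intrinsics apply), "world_to_cam" (4x4, takes a point from world to camera coordinates). Camera axes: x right, y up, looking along -z (the intrinsics and any distortion apply to the point x, -y, -z); pixel columns grow to the right and rows downward; lengths in m; the calibration is good to about 2 mm. A picture is of the moment at which its call begins.
- job.sign_off(): hands the job in; it is judged then, once.
The state is a dict: "clock": time; "q": joint angles; "joint_velocities": joint speeds; "joint_torque": joint torques, N m; "eef_pos": TCP position; "tcp_rot": TCP orientation; "wrist_force": force on the tool from outside, world axes, zero at the start; "ft_torque": the same for the moment, N m; "grip_width": opening from 0.0 (shut) to 1.0 (fully open); "grasp_force": force on a finger pad.
Only numpy, scipy, OpenCV 4.12 (cv2) and the standard library are available. Lean on these libraries where they do the work, as an engineer would, in place of code of your own. Each camera call takes 0.05 s, during which the arm holds its last target. There are 200 camera calls.

### The job

Take the tall optical cell out of the slanted rack and stand it upright on the rail of the through-beam gauge, in front of the fixed steel stop, with its clear windows facing the two heads so that the light path goes straight through them. Let go of it, then slide the other stop up by its post until its sprung pad holds the cell lightly, square and snug against the fixed stop. Hold the cell only by its frosted walls, never by the windows, set it down without dropping it, do not crush it, and leave everything else as it is.

Things in the scene. Friction and masses are not known exactly. Their poses are not given: they have to be found in the camera images.
- cell_mid (a point): Centre of the tall optical cell, a closed glass box 70 mm high (z, up along the cell), 30 mm along x, 24 mm along y, about 90 g. The two walls across y (24 mm apart, 30 mm wide) are frosted: hold these. The walls across x are clear windows. White lid on top. Starts in any one of the rack's pockets, 30 mm deep (upper 40 mm show), leaning 25 degrees; frosted walls look along the row
- cell_windows: The two clear windows of the tall cell, 16 mm wide and 62 mm high, set back 1 mm between the edges of the frosted walls. Origin: centre of the cell's underside; x is the windows' normal, along which light passes; z is up along the cell
- rack: Fixed slanted rack: grey block 190 mm long (y) on an aluminium foot, 64 mm high, three pockets at y = -60, 0, +60 mm holding the tall cell, a short cell and a vial. Pockets (31.4 x 25.4 mm, 30 mm deep) and what stands in them lean 25 degrees, tops towards the rack's -x (roughly to the robot); the block's top face is square to that lean. Origin under the middle, on the table, z up
- gauge: Fixed through-beam gauge. Light path along its y, 66 mm up, between the lenses of two cream heads (46 x 74 mm, tops 94 mm up) 200 mm apart. Across it, along x, a steel rail 42 mm wide, top 22 mm up, with the fixed stop (30 mm wide along y, face at x = +12 mm looking to -x, top 48 mm up) and, on the -x side, the sliding stop. Origin on the table under the seat, z up; heights are over the table
- seat (a point): The seat, on the steel rail's top (22 mm above the table) in the middle of the light path; axes as the gauge's. A cell standing snug against the fixed stop and centred on the stop's 30 mm width has the centre of its underside here (its centre 35 mm above)
- stop (a joint): Travel of the sliding stop along the gauge's +x towards the fixed stop, 0 to 0.050 m. At 0 its pad's face is 62 mm from the fixed stop's face; the gap shrinks by the travel, so the pad just touches a seated cell at 0.038. A friction brake of about 6 N resists sliding and holds it where it is left
- stop_grip (a point): Middle of the grip of the upright steel post on the sliding stop, 67 mm above the table. The post is 12 mm thick, from 40 to 88 mm above the table, on a carriage 44 x 38 mm (top at 40 mm); the free pad's face is 42 mm ahead of the post's axis (+x of the gauge). Axes as the gauge's; moves with the stop
- pad (a joint): How far the sprung black pad (30 mm wide, top 45 mm above the table) of the sliding stop is pressed back: 0 free, 0.006 m fully. Spring 0.6 N per mm. The cell is held lightly when it is pressed back 1 to 5 mm, best about 2.5 mm (stop travel 0.0405)
- short_cell: Bystander in the rack: short optical cell, 50 mm high, 30 x 24 mm; origin under its centre
- vial: Bystander in the rack: round glass vial with black cap, 23 mm across, 70 mm high; origin under its centre
- ring_gauge: Bystander on the table: steel ring 60 mm across, 18 mm high; origin under its centre
- gauge_block: Bystander on the table: upright steel gauge block 35 x 9 mm, 30 mm high; origin under its centre
- ref_sphere: Bystander on the table: white ceramic ball on a stem and a round foot 52 mm across, 81 mm high; origin under its centre
- calliper: Bystander lying on the table: calliper, 175 mm long, 13 mm high; origin at its middle
- plug_gauge: Bystander lying on the table: steel plug gauge, 20 mm thick and 120 mm long along its x axis; origin under its middle
Things that resemble listed ones, but are neither listed nor needed, are in the scene too. What is shaped like the part that bears cell_mid but brown or pink is not meant.

How it is judged:
By the outcome, as a careful person would: the job done as asked, in the order asked, and still so for the second after the job is handed in, with the robot touching nothing.
It also fails if it takes over 51 s, if anything falls off the work surface, if the arm or the gripper's body presses on something with over 40 N, if the wrist force passes 120 N, or if a joint passes its speed limit or range.

## Working session

There is one attempt and no reset: what is moved stays moved. The work goes in short steps, Python scripts to look and compute and a tool call to move; the robot and the scene stay as the last step left them, time stands still between calls to the robot, and variables do not carry over. Pictures are saved under pics/ and viewed, at most 10 in all, crops included, and the job is handed in when it is done.

Besides the shell and the picture viewer there is one more tool, called after "Call:" by a JSON object that holds its "fn" and its "kwargs", one argument or row to a line. move_arm: Moves the arm, as the interface text tells. Its arguments: {"type":"object","properties":{"motion":{"type":"array","items":{"type":"array","items":{"type":"number"}}},"squeeze":{"type":"number"}},"required":["motion"]}

```bash
mkdir -p pics; ls
cat > h.py <<'E'
import numpy as np, cv2
from bench import telemetry, capture, job, env
from scipy.spatial.transform import Rotation as R
def load(n,name):
    c=capture(n); cv2.imwrite(f'pics/{name}.png',c['img']); np.savez(f'pics/{name}.npz',**c); return c
def get(name): return dict(np.load(f'pics/{name}.npz'))
def K(c):
    f=240/np.tan(np.radians(float(c['vertical_fov']))/2)
    return np.array([[f,0,float(c['cx'])],[0,f,float(c['cy'])],[0,0,1]])
def slopes(c,uv):
    return cv2.undistortPoints(np.array(uv,float).reshape(-1,1,2),K(c),np.array([float(c['k1']),0,0,0])).reshape(-1,2)
def ray(c,uv):
    s=slopes(c,uv); M=np.linalg.inv(c['world_to_cam'])
    d=np.c_[s[:,0],-s[:,1],-np.ones(len(s))]@M[:3,:3].T
    return M[:3,3],d
def onz(c,uv,z):
    o,d=ray(c,uv); return o+d*((z-o[2])/d[:,2])[:,None]
def dep(c,uv):
    o,d=ray(c,uv); uv=np.round(np.array(uv).reshape(-1,2)).astype(int)
    return o+d*c['depth'][uv[:,1],uv[:,0]][:,None]
def proj(c,P):
    P=np.c_[np.reshape(P,(-1,3)),np.ones(len(np.reshape(P,(-1,3))))]@c['world_to_cam'].T
    s=np.c_[P[:,0]/-P[:,2],P[:,1]/P[:,2]]
    r2=(s**2).sum(1,keepdims=True); s=s*(1+float(c['k1'])*r2); k=K(c)
    return s*k[0,0]+k[:2,2]
E
python3 - <<'E'
from h import *
for n in('top','side'):
    c=load(n,n+'0'); M=np.linalg.inv(c['world_to_cam']); print(n,M.round(3).tolist(),c['vertical_fov'],c['k1'])
s=telemetry.get_state(); print(s,env.nose_length)
E
```

```text
pics
top [[-0.022, 0.985, -0.174, 0.374], [-0.999, -0.027, -0.025, 0.054], [-0.029, 0.173, 0.985, 1.122], [0.0, 0.0, 0.0, 1.0]] 46.225846540394095 -0.11709097375426424
side [[-0.928, 0.178, -0.327, 0.222], [-0.373, -0.469, 0.801, 0.841], [-0.011, 0.865, 0.502, 0.564], [0.0, 0.0, 0.0, 1.0]] 44.56619697570665 -0.0525260816580288
{'clock': 0.1, 'q': array([-0.87977344,  0.5017702 , -0.42680198,  1.55135962,  0.22075824,
        1.13833145, -0.21027937]), 'joint_velocities': array([-0.00049329, -0.00169517, -0.0004057 , -0.0021291 ,  0.00042009,
       -0.00102467, -0.00051258]), 'joint_torque': array([-1.12439110e-02, -5.70814776e+01, -5.83917126e+00, -2.81745279e+01,
        1.03931286e-02,  5.54550774e-03, -8.66594092e-06]), 'eef_pos': array([0.26944969, 0.59083603, 0.24434657]), 'tcp_rot': array([ 2.12259582e-01,  9.77212893e-01, -8.80280735e-04, -2.38125535e-04]), 'wrist_force': array([ 8.83383227e-06,  7.81388262e-01, -3.98070190e-01]), 'ft_torque': array([0.01964726, 0.05509342, 0.00393776]), 'grasp_force': 0.0, 'grip_width': 0.9979428058372202} 0.014
```

View pics/top0.png

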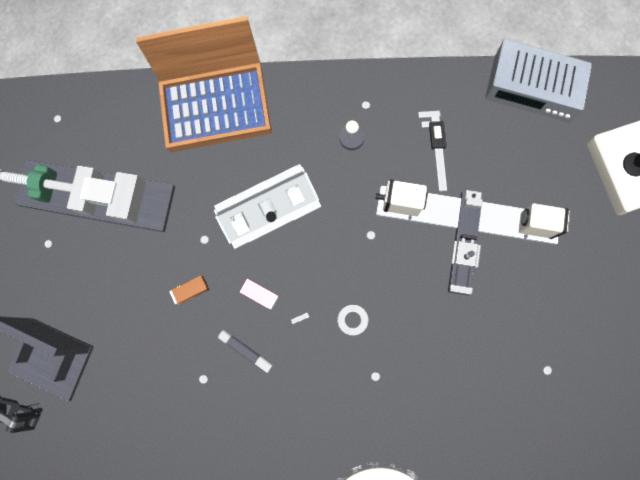

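View pics/side0.png

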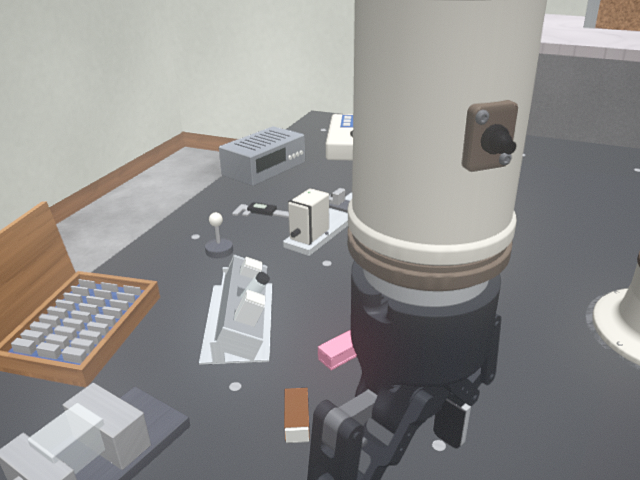

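The top view shows the rack at (268,205), its pockets at (241,223), (268,210) and (296,195), and the gauge seat near (470,215) with the sliding stop at (466,255). Things that could be taken for the cell:
- white lid at (241,223)
- white lid at (296,195)
- brown box at (188,290), ruled out by colour
- pink box at (259,293), ruled out by colour

One of the two white lids is the short cell, so I'll settle it by height.

Run:
```python
from h import *
c=get('top0'); d=get('side0')
for n,uv in dict(l=(241,223),r=(296,195),cap=(271,216),post=(470,254),seat=(470,218),fix=(474,197),h1=(408,199),h2=(545,221)).items():
    print(n,uv,dep(c,[uv])[0].round(3))
for uv in [(251,298),(253,263),(262,278),(310,200)]: print('side',uv,dep(d,[uv])[0].round(3))
# rack crop & gauge crop
a=cv2.resize(c['img'][155:255,205:330],None,fx=4,fy=4,interpolation=cv2.INTER_CUBIC)
s=cv2.resize(d['img'][235:365,195:285],None,fx=3.07,fy=3.07,interpolation=cv2.INTER_CUBIC)
cv2.imwrite('pics/rk.png',np.hstack([a,s[:400,:280]]))
cv2.imwrite('pics/ga.png',cv2.resize(c['img'][170:300,370:575],None,fx=3.9,fy=3.9,interpolation=cv2.INTER_CUBIC))
```

```text
l (241, 223) [0.576 0.247 0.086]
r (296, 195) [0.632 0.143 0.069]
cap (271, 216) [0.589 0.19  0.082]
post (470, 254) [ 0.506 -0.18   0.087]
seat (470, 218) [ 0.586 -0.2    0.023]
fix (474, 197) [ 0.626 -0.208  0.033]
h1 (408, 199) [ 0.612 -0.069  0.093]
h2 (545, 221) [ 0.563 -0.325  0.094]
side (251, 298) [0.569 0.26  0.091]
side (253, 263) [0.628 0.147 0.07 ]
side (262, 278) [0.583 0.201 0.085]
side (310, 200) [ 0.613 -0.054  0.094]Traceback (most recent call last):
  File "<stdin>", line 9, in <module>
    return _nx.concatenate(arrs, 1, dtype=dtype, casting=casting)
           ~~~~~~~~~~~~~~~^^^^^^^^^^^^^^^^^^^^^^^^^^^^^^^^^^^^^^^
ValueError: all the input array dimensions except for the concatenation axis must match exactly, but along dimension 0, the array at index 0 has size 400 and the array at index 1 has size 399
```

View crops.

Run:
```python
from h import *
c=get('top0'); d=get('side0')
a=cv2.resize(c['img'][155:255,205:330],(500,400),interpolation=cv2.INTER_CUBIC)
s=cv2.resize(d['img'][235:365,195:285],(277,400),interpolation=cv2.INTER_CUBIC)
cv2.imwrite('pics/rk.png',np.hstack([a,s]))
cv2.imwrite('pics/ga.png',cv2.resize(c['img'][170:300,370:575],(800,507),interpolation=cv2.INTER_CUBIC))
```

```text
(no output)
```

View pics/rk.png

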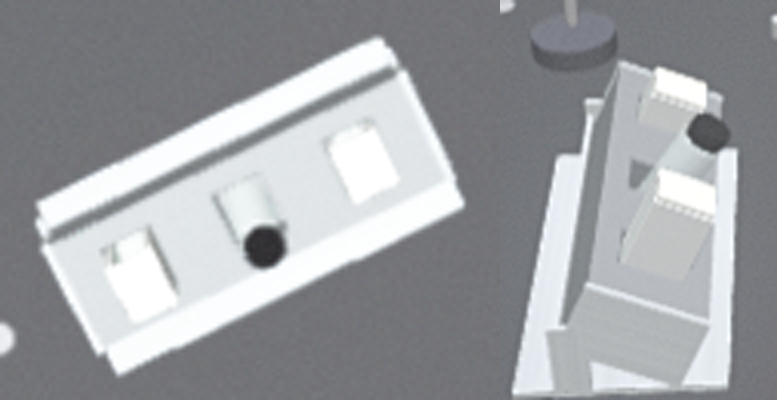

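View pics/ga.png

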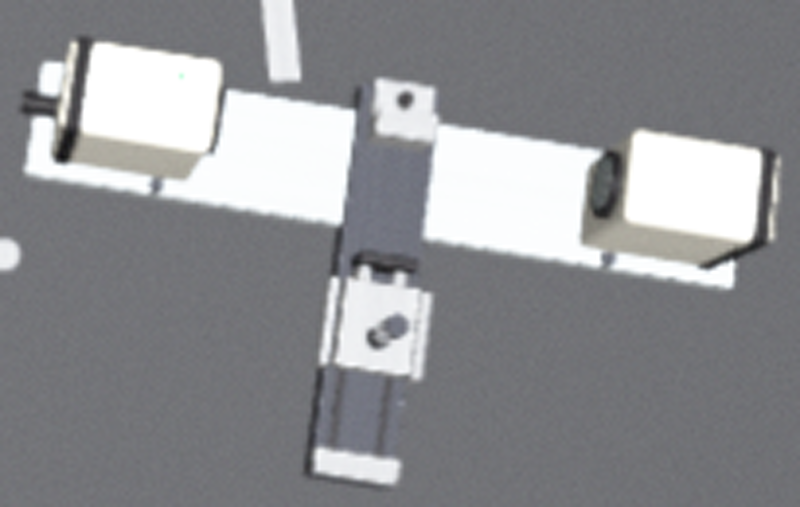

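Run:
```python
from h import *
def cloud(c,u0,u1,v0,v1):
    uu,vv=np.meshgrid(np.arange(u0,u1),np.arange(v0,v1)); uv=np.c_[uu.ravel(),vv.ravel()]
    return uv,dep(c,uv)
for nm,(u0,u1,v0,v1) in dict(top0=(205,330,155,255),side0=(195,285,235,365)).items():
    c=get(nm); uv,P=cloud(c,u0,u1,v0,v1)
    rng=np.random.default_rng(0); best=0
    Q=P[(P[:,2]>.03)&(P[:,2]<.12)]
    for i in range(800):
        a=Q[rng.choice(len(Q),3,False)]; n=np.cross(a[1]-a[0],a[2]-a[0]); L=np.linalg.norm(n)
        if L<1e-6: continue
        n/=L; n*=np.sign(n[2])
        if n[2]<.85 or n[2]>.95: continue
        k=(abs((Q-a[0])@n)<.0015).sum()
        if k>best: best=k; bn,bp=n,a[0]
    I=Q[abs((Q-bp)@bn)<.002]; m=I.mean(0); n=np.linalg.svd(I-m)[2][2]; n*=np.sign(n[2])
    print(nm,'plane n',n.round(3),'lean',np.degrees(np.arccos(n[2])).round(1),'yaw of rack x',np.degrees(np.arctan2(-n[1],-n[0])).round(1),'mean',m.round(4),len(I))
    h=(P-m)@n
    J=P[(h>.034)&(h<.046)&(P[:,1]>.21)&(P[:,0]<.64)]; print(' tall lid',J.mean(0).round(4),((J-m)@n).mean().round(4),len(J), cv2.minAreaRect((J[:,:2]*1000).astype(np.float32)))
    J=P[(h>.012)&(h<.028)&(P[:,1]<.17)&(P[:,1]>.1)]; print(' short lid',J.mean(0).round(4),((J-m)@n).mean().round(4),len(J))
c=get('top0')
uv,P=cloud(c,370,575,170,300)
for s in (1,-1):
    J=P[(P[:,2]>.088)&(P[:,2]<.1)&((P[:,1]+.197)*s>.05)]; r=cv2.minAreaRect((J[:,:2]*1000).astype(np.float32)); print('head',r,len(J),np.median(J[:,2]))
J=P[(P[:,2]>.083)&(P[:,2]<.1)&(abs(P[:,1]+.19)<.04)]; print('post',J.mean(0),len(J),J.min(0),J.max(0))
g=lambda x,y:(370+x/3.902,170+y/3.9)
print('fix top front corners',onz(c,[g(374,130),g(434,138)],.048).round(4).tolist())
print('rail edges',onz(c,[g(350,170),g(432,180)],.022).round(4).tolist(), onz(c,[g(346,225),g(425,236)],.022).round(4).tolist())
print('pad top',onz(c,[g(356,252),g(417,260)],.045).round(4).tolist())
```

```text
top0 plane n [-0.386 -0.171  0.907] lean 25.0 yaw of rack x 24.0 mean [0.6153 0.1987 0.0509] 1499
 tall lid [0.5715 0.2483 0.0862] 0.0404 196 ((572.311279296875, 248.52175903320312), (29.59548568725586, 24.162410736083984), 24.758081436157227)
 short lid [0.631  0.1436 0.0687] 0.0196 184
side0 plane n [-0.382 -0.177  0.907] lean 24.9 yaw of rack x 24.9 mean [0.6046 0.2299 0.0551] 1434
 tall lid [0.5678 0.2534 0.0874] 0.0392 260 ((569.0252685546875, 251.4385223388672), (27.2315673828125, 25.70602035522461), 24.641416549682617)
 short lid [0.6275 0.1496 0.0693] 0.0184 206
head ((622.3414306640625, -65.1580581665039), (72.08027648925781, 47.48953628540039), 78.01428985595703) 904 0.09281969520038702
head ((569.6884765625, -335.2942810058594), (73.95577239990234, 47.07893753051758), 78.47400665283203) 883 0.09264471446127787
post [ 0.50796999 -0.18273937  0.08686707] 25 [ 0.50369491 -0.1881854   0.0839015 ] [ 0.51338263 -0.17843432  0.09124948]
fix top front corners [[0.6107, -0.1876, 0.048], [0.6058, -0.2177, 0.048]]
rail edges [[0.5958, -0.1797, 0.022], [0.5895, -0.2217, 0.022]] [[0.5673, -0.1758, 0.022], [0.5605, -0.216, 0.022]]
pad top [[0.5494, -0.1752, 0.045], [0.5446, -0.2055, 0.045]]
```

The crop confirms the tall cell at pixel (241,223), the left pocket. It stands 40 mm above the block face, against 20 mm for the other cell. Heads, fixed stop, pad and post all agree on a seat at about (0.596, -0.200) with gauge x at -11°.

Call:
{"fn": "move_arm", "kwargs": {
  "motion": [
    [0, 0, 0, -1, 0.1],
    [0, 0, 0, -1, 0.1],
    [0, 0, 0, -1, 0.1],
    [0, 0, 0, -1, 0.1],
    [0, 0, 0, -1, 0.1],
    [0, 0, 0, -1, 0.1],
    [0, 0, 0, -0.1, 0.1],
    [0, 0, 0, 0, 0.1]
  ]
}}

```text
clock: 0.9
eef_pos: [0.2697, 0.5911, 0.2448]
tcp_rot: [-0.209, 0.978, -0.0, -0.0]
wrist_force: [0.1, 0.0, -0.4]
grip_width: 0.547
grasp_force: 0.0
```

```bash
cat >> h.py <<'E'
def go(t,yaw_y=None):
    "shift to target TCP in tool units, and the turn to bring tool y to yaw_y (deg, mod 180)"
    s=telemetry.get_state(); r=R.from_quat(s['tcp_rot']); m=r.as_matrix()
    print('t',s['clock'],'pos',np.round(s['eef_pos'],4),'yaw_y',np.degrees(np.arctan2(m[1,1],m[0,1])).round(2),'tilt',np.degrees(np.arccos(-m[2,2])).round(2),'w',round(s['grip_width'],3),'F',np.round(s['wrist_force'],1),'q',np.round(s['q'],2))
    print(' shift units',(r.inv().apply(np.array(t)-s['eef_pos'])/.025).round(2))
    if yaw_y is not None:
        d=-(yaw_y-np.degrees(np.arctan2(m[1,1],m[0,1]))); d=(d+90)%180-90; print(' turn units',round(d/8,2))
E
python3 -c "
from h import *
go([.577,.2528,.18],114.4)"
```

```text
t 0.9 pos [0.2697 0.5911 0.2448] yaw_y 114.1 tilt 0.05 w 0.547 F [ 0.1  0.  -0.4] q [-0.76  0.54 -0.6   1.55  0.32  1.16  0.56]
 shift units [ -5.7  -17.37   2.6 ]
 turn units -0.04
```

Call:
{"fn": "move_arm", "kwargs": {
  "motion": [
    [-0.32, -0.96, 0, 0, 0.1],
    [-0.32, -0.96, 0, 0, 0.1],
    [-0.32, -0.96, 0, 0, 0.1],
    [-0.32, -0.96, 0, 0, 0.1],
    [-0.32, -0.96, 0, 0, 0.1],
    [-0.32, -0.96, 0, 0, 0.1],
    [-0.32, -0.96, 0, 0, 0.1],
    [-0.32, -0.96, 0, 0, 0.1],
    [-0.32, -0.96, 0, 0, 0.1],
    [-0.32, -0.96, 0, 0, 0.1],
    [-0.32, -0.96, 0, 0, 0.1],
    [-0.32, -0.96, 0, 0, 0.1]
  ]
}}

```text
clock: 2.1
eef_pos: [0.4762, 0.3676, 0.2453]
tcp_rot: [-0.209, 0.978, -0.0, 0.0]
wrist_force: [-0.4, 0.5, -0.2]
grip_width: 0.552
grasp_force: 0.0
```

Call:
{"fn": "move_arm", "kwargs": {
  "motion": [
    [-0.3, -0.96, 0.4, 0, 0.1],
    [-0.3, -0.96, 0.4, 0, 0.1],
    [-0.3, -0.96, 0.4, 0, 0.1],
    [-0.3, -0.96, 0.4, 0, 0.1],
    [-0.3, -0.96, 0.5, 0, 0.1],
    [-0.3, -0.96, 0.5, 0, 0.1],
    [0, 0, 0, 0, 0.1],
    [0, 0, 0, 0, 0.1],
    [0, 0, 0, 0, 0.1]
  ]
}}

```text
clock: 3.0
eef_pos: [0.5751, 0.2573, 0.1808]
tcp_rot: [-0.211, 0.978, 0.001, 0.0]
wrist_force: [0.8, 0.2, -0.4]
grip_width: 0.545
grasp_force: 0.0
```

Run:
```python
from h import *
go([.577,.2528,.0673],114.4)
c=load('side','s1'); 
cv2.imwrite('pics/s1c.png',cv2.resize(c['img'][130:380,130:380],(600,600)))
```

```text
t 3.0 pos [0.5751 0.2573 0.1808] yaw_y 114.32 tilt 0.07 w 0.545 F [ 0.8  0.2 -0.4] q [-0.1   0.55 -0.49  1.66  0.29  1.01  1.3 ]
 shift units [ 0.01 -0.2   4.54]
 turn units -0.01
```

View pics/s1c.png

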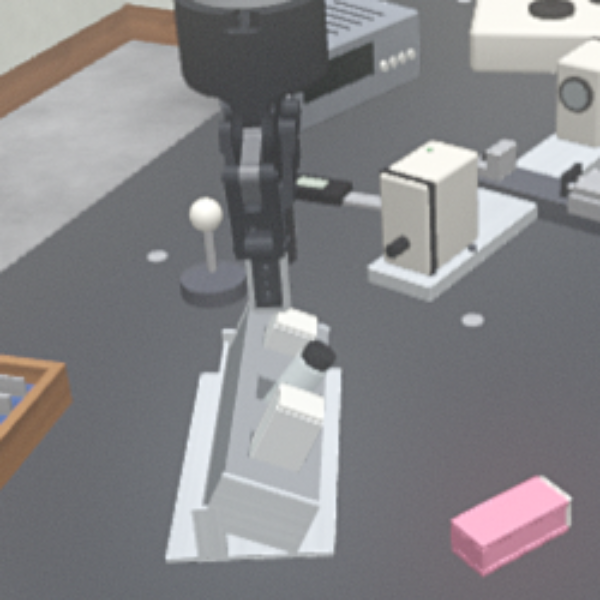

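The jaws hang over the rack's left end with the tall cell's lid at crop (300,400), and everything else is untouched. Descending.

Call:
{"fn": "move_arm", "kwargs": {
  "motion": [
    [0, -0.2, 0.7, 0, 0.1],
    [0, 0, 0.8, 0, 0.1],
    [0, 0, 0.8, 0, 0.1],
    [0, 0, 0.7, 0, 0.1],
    [0, 0, 0.5, 0, 0.1],
    [0, 0, 0.4, 0, 0.1],
    [0, 0, 0.3, 0, 0.1],
    [0, 0, 0.15, 0, 0.1],
    [0, 0, 0, 0, 0.1],
    [0, 0, 0, 0, 0.1]
  ]
}}

```text
clock: 4.05
eef_pos: [0.5783, 0.2513, 0.072]
tcp_rot: [-0.21, 0.978, 0.0, 0.0]
wrist_force: [0.3, 0.3, 1.0]
grip_width: 0.55
grasp_force: 0.0
```

Run:
```python
from h import *
go([.577,.2528,.069],114.4)
c=load('side','s2'); t=load('top','t2')
cv2.imwrite('pics/s2c.png',np.hstack([cv2.resize(c['img'][210:370,180:310],(400,492)),cv2.resize(t['img'][160:260,210:291],(399,492))]))
```

```text
t 4.05 pos [0.5783 0.2513 0.072 ] yaw_y 114.29 tilt 0.05 w 0.55 F [0.3 0.3 1. ] q [-0.13  0.68 -0.44  1.72  0.37  0.82  1.25]
 shift units [0.02 0.08 0.12]
 turn units -0.01
```

View pics/s2c.png

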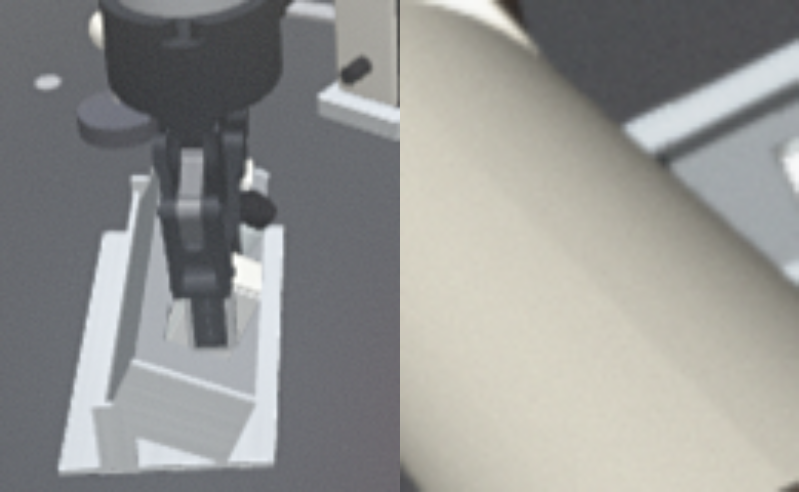

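Call:
{"fn": "move_arm", "kwargs": {
  "motion": [
    [0.02, 0.08, 0.1, 0, 0.1],
    [0, 0, 0, 0, -0.1],
    [0, 0, 0, 0, -0.25],
    [0, 0, 0, 0, -0.4],
    [0, 0, 0, 0, -0.6],
    [0, 0, 0, 0, -0.6],
    [0, 0, 0, 0, -0.6]
  ],
  "squeeze": 25
}}

```text
clock: 4.85
eef_pos: [0.5767, 0.2528, 0.0692]
tcp_rot: [-0.21, 0.978, 0.0, 0.0]
wrist_force: [0.4, 1.2, 1.3]
grip_width: 0.276
grasp_force: 27.0
```

Call:
{"fn": "move_arm", "kwargs": {
  "motion": [
    [0.09, 0, -0.2, 0, -0.6],
    [0.09, 0, -0.2, 0, -0.6],
    [0.09, 0, -0.2, 0, -0.6],
    [0.1, 0, -0.2, 0, -0.6],
    [0, 0, 0, 0, -0.6],
    [0, 0, 0, 0, -0.6]
  ]
}}

```text
clock: 5.45
eef_pos: [0.5682, 0.2488, 0.0893]
tcp_rot: [-0.21, 0.978, -0.0, 0.0]
wrist_force: [-0.3, -0.2, -1.4]
grip_width: 0.277
grasp_force: 26.8
```

Run:
```python
from h import *
go([.5767,.2528,.0692])
c=load('side','s3')
```

```text
t 5.45 pos [0.5682 0.2488 0.0893] yaw_y 114.28 tilt 0.02 w 0.277 F [-0.3 -0.2 -1.4] q [-0.12  0.64 -0.45  1.74  0.36  0.84  1.26]
 shift units [-0.37  0.01  0.8 ]
```

Pulled 22 mm out cleanly. Now I'll swing the foot against the pocket's upper edge to stand the cell upright in the grip.

Call:
{"fn": "move_arm", "kwargs": {
  "motion": [
    [-0.11, 0, -0.1, 0, -0.6],
    [-0.11, 0, -0.09, 0, -0.6],
    [-0.12, 0, -0.09, 0, -0.6],
    [0, 0, 0, 0, -0.6]
  ]
}}

```text
clock: 5.9
eef_pos: [0.5751, 0.2521, 0.0954]
tcp_rot: [-0.21, 0.978, -0.0, -0.001]
wrist_force: [-3.4, -1.7, -5.1]
grip_width: 0.278
grasp_force: 25.4
```

Call:
{"fn": "move_arm", "kwargs": {
  "motion": [
    [-0.13, 0, -0.08, 0, -0.6],
    [-0.13, 0, -0.07, 0, -0.6],
    [-0.14, 0, -0.05, 0, -0.6],
    [0, 0, 0, 0, -0.6],
    [0, 0, 0, 0, -0.6]
  ]
}}

```text
clock: 6.4
eef_pos: [0.5856, 0.2568, 0.1013]
tcp_rot: [-0.21, 0.978, 0.0, 0.0]
wrist_force: [-4.0, -0.5, -4.1]
grip_width: 0.28
grasp_force: 24.8
```

Run:
```python
from h import *
go([.5767,.2528,.0692])
c=load('side','s4'); b=get('s3')
f=lambda c:cv2.resize(c['img'][220:360,190:290],(400,560),interpolation=cv2.INTER_CUBIC)
cv2.imwrite('pics/s4c.png',np.hstack([f(b),f(c)]))
```

```text
t 6.4 pos [0.5856 0.2568 0.1013] yaw_y 114.29 tilt 0.06 w 0.28 F [-4.  -0.5 -4.1] q [-0.13  0.65 -0.45  1.68  0.35  0.88  1.27]
 shift units [0.39 0.   1.29]
```

View pics/s4c.png

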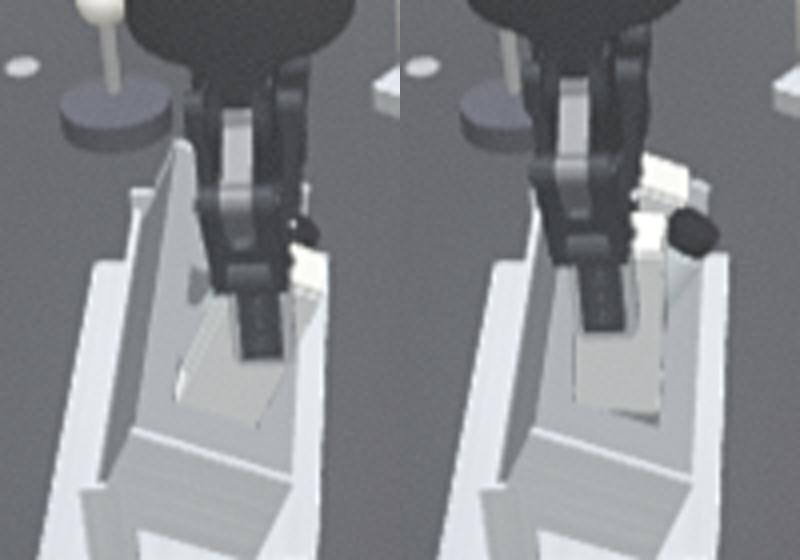

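The cell now looks close to upright, with its edges at crop x 577 and 660. The pad sits a few mm towards the rack's +x from the cell's axis. I'll lift clear and measure the held pose.

Call:
{"fn": "move_arm", "kwargs": {
  "motion": [
    [0.1, 0, -0.2, 0, -0.6],
    [0.05, 0, -0.4, 0, -0.6],
    [0, 0, -0.6, 0, -0.6],
    [0, 0, -0.8, 0, -0.6],
    [0, 0, -0.6, 0, -0.6],
    [0, 0, -0.3, 0, -0.6],
    [0, 0, 0, 0, -0.6],
    [0, 0, 0, 0, -0.6],
    [0, 0, 0, 0, -0.6]
  ]
}}

```text
clock: 7.35
eef_pos: [0.5811, 0.2546, 0.1725]
tcp_rot: [-0.21, 0.978, -0.0, -0.001]
wrist_force: [-0.5, 0.4, -1.0]
grip_width: 0.275
grasp_force: 25.2
```

Run:
```python
from h import *
go([.596,-.2003,.20],-11.03)
c=load('side','s5')
p=proj(c,[telemetry.get_state()['eef_pos']])[0]; print(p)
u,v=p.astype(int)
cv2.imwrite('pics/s5c.png',cv2.resize(c['img'][v-50:v+90,u-70:u+70],(600,600),interpolation=cv2.INTER_CUBIC)); print(u-70,v-50)
```

```text
t 7.35 pos [0.5811 0.2546 0.1725] yaw_y 114.29 tilt 0.1 w 0.275 F [-0.5  0.4 -1. ] q [-0.1   0.56 -0.49  1.65  0.3   1.    1.31]
 shift units [  6.94 -16.83  -1.09]
 turn units -6.84
[240.79497408 244.41398572]
170 194
```

View pics/s5c.png

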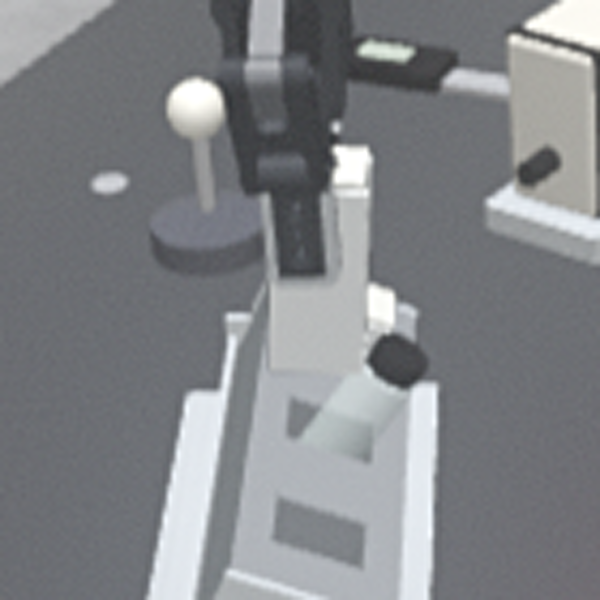

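Run:
```python
from h import *
c=get('s5'); t=np.array([0.5811,0.2546,0.1725]); a=np.radians(114.29)
n=np.array([np.cos(a),np.sin(a),0]); rx=np.array([np.sin(a),-np.cos(a),0])
for nm,(x,y) in dict(bl=(268,366),br=(362,372),tr=(370,188),finL=(279,275),finR=(325,277)).items():
    o,d=ray(c,[(170+x/4.286,194+y/4.286)]); d=d[0]
    k=12e-3 if nm[0]!='f' else .026
    P=o+d*(((t+n*k-o)@n)/(d@n)); print(nm,P.round(4),'along rack x',((P-t)@rx*1e3).round(1),'z rel',((P-t)[2]*1e3).round(1))
```

```text
bl [0.5891 0.2714 0.1248] along rack x 14.2 z rel -47.7
br [0.5621 0.2592 0.1213] along rack x -15.4 z rel -51.2
tr [0.5556 0.2562 0.1885] along rack x -22.6 z rel 16.0
finL [0.5757 0.2807 0.1669] along rack x 5.8 z rel -5.6
finR [0.563  0.275  0.1657] along rack x -8.1 z rel -6.8
```

The cell leans about 6° and its axis is about 5 mm towards tool +x from the TCP. Its bottom is about 49.5 mm below the TCP. Next I'll turn and carry it over the gauge.

Call:
{"fn": "move_arm", "kwargs": {
  "motion": [
    [0, 0, -0.3, 0.98, -0.6],
    [0, 0, -0.3, 0.98, -0.6],
    [0, 0, 0, 0.98, -0.6],
    [0, 0, 0, 0.98, -0.6],
    [0, 0, 0, 0.98, -0.6],
    [0, 0, 0, 0.98, -0.6],
    [0, 0, 0, 0.98, -0.6],
    [0, 0, 0, 0.98, -0.6],
    [0, 0, 0, 0.98, -0.6],
    [0, 0, 0, 0.98, -0.6],
    [0, 0, 0, 0.98, -0.6],
    [0, 0, 0, 0.98, -0.6]
  ]
}}

```text
clock: 8.6
eef_pos: [0.5811, 0.2549, 0.1875]
tcp_rot: [0.574, 0.819, -0.001, -0.0]
wrist_force: [-0.1, 0.3, -0.9]
grip_width: 0.279
grasp_force: 25.3
```

Call:
{"fn": "move_arm", "kwargs": {
  "motion": [
    [0, 0, 0, 0.98, -0.6],
    [0, 0, 0, 0.98, -0.6],
    [0, 0, 0, 0.98, -0.6],
    [0, 0, 0, 0.96, -0.6],
    [0, 0, 0, 0, -0.6],
    [0, 0, 0, 0, -0.6]
  ]
}}

```text
clock: 9.2
eef_pos: [0.5812, 0.2551, 0.1879]
tcp_rot: [0.77, 0.638, -0.001, -0.0]
wrist_force: [-0.0, 0.2, -0.7]
grip_width: 0.277
grasp_force: 25.3
```

Run:
```python
from h import *
go([.5922,-.2045,.185],-11.03)
```

```text
t 9.2 pos [0.5812 0.2551 0.1879] yaw_y -10.76 tilt 0.06 w 0.277 F [-0.   0.2 -0.7] q [-0.44  0.5  -0.02  1.65  0.01  0.99 -0.65]
 shift units [-17.98   3.86   0.12]
 turn units 0.03
```

Call:
{"fn": "move_arm", "kwargs": {
  "motion": [
    [-0.6, 0.13, 0, 0.03, -0.6],
    [-0.9, 0.19, 0, 0, -0.6],
    [-0.9, 0.19, 0, 0, -0.6],
    [-0.9, 0.19, 0, 0, -0.6],
    [-0.9, 0.19, 0, 0, -0.6],
    [-0.9, 0.19, 0, 0, -0.6],
    [-0.9, 0.19, 0, 0, -0.6],
    [-0.9, 0.19, 0, 0, -0.6],
    [-0.9, 0.19, 0, 0, -0.6],
    [-0.9, 0.19, 0, 0, -0.6],
    [-0.9, 0.19, 0, 0, -0.6],
    [-0.9, 0.2, 0, 0, -0.6]
  ]
}}

```text
clock: 10.4
eef_pos: [0.5847, -0.0159, 0.1885]
tcp_rot: [0.773, 0.635, -0.0, 0.0]
wrist_force: [0.3, -0.2, -0.7]
grip_width: 0.275
grasp_force: 25.3
```

Call:
{"fn": "move_arm", "kwargs": {
  "motion": [
    [-0.9, 0.2, 0, 0, -0.6],
    [-0.9, 0.2, 0, 0, -0.6],
    [-0.9, 0.2, 0, 0, -0.6],
    [-0.9, 0.2, 0, 0, -0.6],
    [-0.9, 0.2, 0, 0, -0.6],
    [-0.9, 0.2, 0, 0, -0.6],
    [-0.9, 0.2, 0, 0, -0.6],
    [-0.7, 0.15, 0, 0, -0.6],
    [-0.4, 0.1, 0, 0, -0.6],
    [0, 0, 0, 0, -0.6],
    [0, 0, 0, 0, -0.6],
    [0, 0, 0, 0, -0.6]
  ]
}}

```text
clock: 11.6
eef_pos: [0.5898, -0.2012, 0.1884]
tcp_rot: [0.772, 0.635, 0.0, -0.0]
wrist_force: [-0.1, 0.6, -1.3]
grip_width: 0.279
grasp_force: 25.3
```

Run:
```python
from h import *
go([.5922,-.2045,.0745],-11.03)
c=load('side','s6'); t=load('top','t6')
p=proj(c,[telemetry.get_state()['eef_pos']])[0]; print(p)
u,v=p.astype(int)
cv2.imwrite('pics/s6c.png',np.hstack([cv2.resize(c['img'][v-50:v+90,u-70:u+50],(480,560),interpolation=cv2.INTER_CUBIC),cv2.resize(t['img'][160:300,430:510],(320,560))])); print(u-70,v-50)
```

```text
t 11.6 pos [ 0.5898 -0.2012  0.1884] yaw_y -11.11 tilt 0.06 w 0.279 F [-0.1  0.6 -1.3] q [ 0.21  0.48  0.1   1.69 -0.06  0.98  0.14]
 shift units [-0.12  0.12  4.56]
 turn units -0.01
[349.2859443  127.35776512]
279 77
```

View pics/s6c.png

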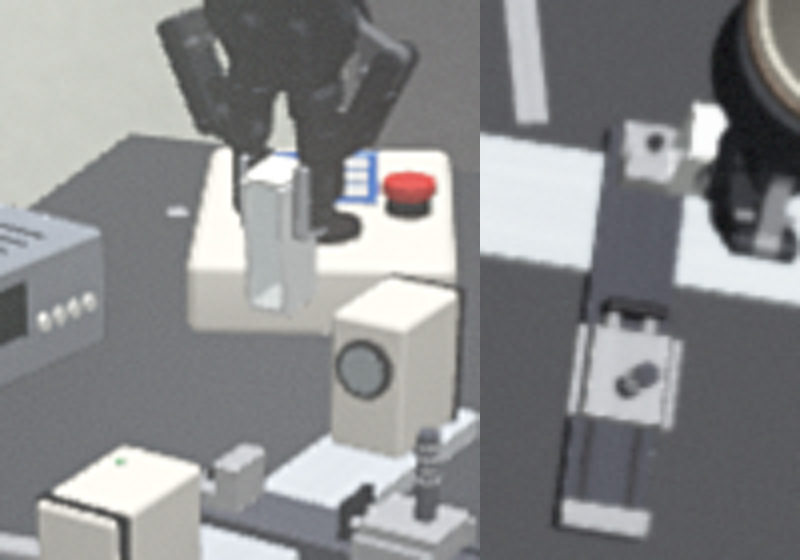

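Call:
{"fn": "move_arm", "kwargs": {
  "motion": [
    [-0.12, 0.12, 0.5, 0, -0.6],
    [0, 0, 0.8, 0, -0.6],
    [0, 0, 0.8, 0, -0.6],
    [0, 0, 0.8, 0, -0.6],
    [0, 0, 0.6, 0, -0.6],
    [0, 0, 0.4, 0, -0.6],
    [0, 0, 0.2, 0, -0.6],
    [0, 0, 0.1, 0, -0.6],
    [0, 0, 0, 0, -0.6],
    [0, 0, 0, 0, -0.6],
    [0, 0, 0, 0, -0.6]
  ],
  "squeeze": 22
}}

```text
clock: 12.8
eef_pos: [0.5927, -0.2065, 0.0844]
tcp_rot: [0.773, 0.635, 0.0, 0.001]
wrist_force: [-0.5, -0.0, -0.2]
grip_width: 0.275
grasp_force: 25.3
```

Run:
```python
from h import *
go([.5922,-.2045,.0745],-11.03)
for n in('side','top'):
    c=load(n,n[0]+'7')
    uu,vv=np.meshgrid(np.arange(640),np.arange(480)); uv=np.c_[uu.ravel(),vv.ravel()]
    P=dep(c,uv); ok=c['depth'].ravel()>0
    s=np.array([.596,-.2003,0]); X=(P-s)@[.9815,-.1914,0]*1e3; Y=(P-s)@[.1914,.9815,0]*1e3; Z=P[:,2]*1e3
    br=c['img'].reshape(-1,3).min(1)
    m=ok&(abs(X)<30)&(abs(Y)<32)&(Z>24)&(Z<110)&(br>120)
    for lo in range(24,110,8):
        k=m&(Z>=lo)&(Z<lo+8)
        if k.sum()>5: print(n,lo,k.sum(),'X',np.percentile(X[k],[2,50,98]).round(1),'Y',np.percentile(Y[k],[2,50,98]).round(1))
```

```text
t 12.8 pos [ 0.5927 -0.2065  0.0844] yaw_y -11.23 tilt 0.08 w 0.275 F [-0.5 -0.  -0.2] q [ 0.22  0.62  0.09  1.74 -0.07  0.79  0.16]
 shift units [ 0.08 -0.03  0.4 ]
 turn units -0.02
side 24 47 X [-9.5 13.9 29. ] Y [-0.2 14.6 19.7]
side 32 77 X [-16.2  -0.3  22.8] Y [-16.1   8.7  18.7]
side 40 94 X [-16.2   3.5  23.2] Y [-17.5   8.6  17.9]
side 48 65 X [-15.6  -8.7  14.3] Y [-17.    8.   16.6]
side 56 53 X [-16.3 -11.6   7.6] Y [-17.5   8.2  13.2]
side 64 54 X [-20.4  -8.9   7.6] Y [-7.8  9.5 13.4]
side 72 61 X [-25.2  -9.8  15.6] Y [-1.8  9.9 15.1]
side 80 58 X [-21.8  -8.5  18.2] Y [ 0.9 11.2 15.8]
side 88 60 X [-21.2  -8.6  19.5] Y [-1.1 11.5 16.8]
side 96 104 X [-21.2  -3.1  14. ] Y [-13.7   6.7  16.2]
side 104 30 X [-22.3  -3.7  16.5] Y [-14.1   2.1  10.2]
top 32 18 X [-11.9   4.6  27.6] Y [-4.3  6.5 14.4]
top 40 38 X [-12.1  18.1  26.7] Y [ 0.3  8.1 13.8]
top 48 16 X [-12.2  11.   23.2] Y [ 1.1  8.  14.2]
top 56 9 X [-12.5 -10.6   7.4] Y [2.5 7.9 9.4]
top 64 6 X [-12.  -11.1   5.7] Y [4.6 8.2 9.6]
top 72 11 X [-17.8  -9.1   9.3] Y [ 3.6  9.3 10.8]
top 88 6 X [-12.2 -10.8  -7.6] Y [ 6.9 10.2 12.8]
top 96 62 X [-12.5  -1.2  10.7] Y [ 4.   9.6 13.6]
top 104 7 X [-10.5  -0.6   8.8] Y [ 6.   7.4 13. ]
```

Call:
{"fn": "move_arm", "kwargs": {
  "motion": [
    [0.08, -0.02, 0.15, 0, -0.6],
    [0, 0, 0.1, 0, -0.6],
    [0, 0, 0.06, 0, -0.6],
    [0, 0, 0, 0, -0.6],
    [0, 0, 0, 0, -0.6]
  ]
}}

```text
clock: 13.4
eef_pos: [0.5919, -0.2043, 0.0756]
tcp_rot: [0.773, 0.635, -0.0, -0.0]
wrist_force: [0.1, 0.7, -0.3]
grip_width: 0.28
grasp_force: 25.3
```

Call:
{"fn": "move_arm", "kwargs": {
  "motion": [
    [0, 0, 0.04, 0, -0.6],
    [0, 0, 0.04, 0, -0.6],
    [0, 0, 0, 0, -0.6],
    [0, 0, 0, 0, -0.6]
  ]
}}

```text
clock: 13.8
eef_pos: [0.592, -0.2043, 0.0738]
tcp_rot: [0.773, 0.635, -0.0, -0.0]
wrist_force: [-0.2, -0.1, -0.6]
grip_width: 0.278
grasp_force: 25.3
```

Call:
{"fn": "move_arm", "kwargs": {
  "motion": [
    [0, 0, 0.04, 0, -0.6],
    [0, 0, 0, 0, -0.6],
    [0, 0, 0, 0, -0.6]
  ]
}}

```text
clock: 14.1
eef_pos: [0.5921, -0.2044, 0.0733]
tcp_rot: [0.773, 0.634, 0.0, 0.0]
wrist_force: [-2.1, -0.1, 4.2]
grip_width: 0.278
grasp_force: 25.9
```

Call:
{"fn": "move_arm", "kwargs": {
  "motion": [
    [0, 0, 0.04, 0, -0.6],
    [0, 0, 0, 0, -0.6],
    [0, 0, 0, 0, -0.6]
  ]
}}

```text
clock: 14.4
eef_pos: [0.5922, -0.2044, 0.0732]
tcp_rot: [0.773, 0.635, 0.0, 0.0]
wrist_force: [-4.8, 0.5, 11.0]
grip_width: 0.278
grasp_force: 26.9
```

Call:
{"fn": "move_arm", "kwargs": {
  "motion": [
    [0, 0, 0.04, 0, -0.6],
    [0, 0, 0, 0, -0.6],
    [0, 0, 0, 0, -0.6]
  ]
}}

```text
clock: 14.7
eef_pos: [0.5922, -0.2046, 0.0731]
tcp_rot: [0.773, 0.634, 0.0, 0.0]
wrist_force: [-5.1, 0.5, 17.9]
grip_width: 0.283
grasp_force: 27.8
```

Call:
{"fn": "move_arm", "kwargs": {
  "motion": [
    [0, 0, -0.12, 0, -0.6],
    [0, 0, 0, 0, -0.6],
    [0.2, 0, 0, 0, -0.6],
    [0, 0, 0, 0, -0.6],
    [0, 0, 0, 0, -0.6],
    [0, 0, 0, 0, -0.6]
  ]
}}

```text
clock: 15.3
eef_pos: [0.5929, -0.1989, 0.0734]
tcp_rot: [0.773, 0.635, -0.0, -0.0]
wrist_force: [0.7, -0.3, -0.9]
grip_width: 0.277
grasp_force: 25.4
```

Run:
```python
from h import *
go([.5922,-.2045,.0745],-11.03)
c=load('side','s8')
# vertical edges of the cell seen from the side camera: near face corners predicted, line directions from Canny/Hough
g=cv2.cvtColor(c['img'],cv2.COLOR_BGR2GRAY)
s=telemetry.get_state()['eef_pos']; x=np.array([.9815,-.1914,0]);y=np.array([.1914,.9815,0])
b=s+y*.0005-np.array([0,0,.0495])
for nm,dx,dy in(('+x+y',.012,.015),('-x+y',-.012,.015),('-x-y',-.012,-.015)):
    print(nm,'bottom',proj(c,[b+x*dx+y*dy])[0].round(1),'top upright',proj(c,[b+x*dx+y*dy+[0,0,.07]])[0].round(1),'top 6deg',proj(c,[b+x*dx+y*(dy+.0073)+[0,0,.0696]])[0].round(1))
u,v=proj(c,[s])[0].astype(int); print(u,v)
L=cv2.createLineSegmentDetector().detect(g[v-40:v+60,u-50:u+50])[0].reshape(-1,4)
for l in L:
    if np.hypot(l[2]-l[0],l[3]-l[1])>13: print((l+[u-50,v-40]*2).round(1))
```

```text
t 15.3 pos [ 0.5929 -0.1989  0.0734] yaw_y -11.21 tilt 0.03 w 0.277 F [ 0.7 -0.3 -0.9] q [ 0.21  0.63  0.09  1.75 -0.08  0.77  0.15]
 shift units [-0.22  0.02 -0.04]
 turn units -0.02
+x+y bottom [338.  204.7] top upright [338.1 173.6] top 6deg [336.2 175. ]
-x+y bottom [347.9 207.4] top upright [348.3 176.1] top 6deg [346.4 177.5]
-x-y bottom [355.3 202. ] top upright [355.8 171.1] top 6deg [354.  172.5]
347 181
[379.8 147.1 372.2 160.8]
[297.4 201.  312.9 205.6]
[351.7 188.9 350.2 172.8]
[391.2 180.4 392.9 147.9]
[352.3 214.  327.8 207.3]
[327.4 192.4 309.8 187.9]
[308.6 239.2 307.9 205.3]
[371.4 144.6 390.2 145.2]
[309.3 187.3 296.5 196.3]
[310.9 207.9 311.8 239.1]
[336.9 171.6 337.2 187.9]
[322.7 240.9 352.3 217.8]
[371.7 164.7 360.3 174.5]
[367.8 207.1 386.6 211.8]
[379.5 159.5 390.3 151.9]
[312.9 204.5 326.5 195.5]
[376.8 191.4 361.  186.7]
[328.8 209.1 328.5 229.2]
[366.6 218.3 385.3 223.5]
[368.6 212.4 385.3 217.1]
[348.  209.4 363.7 214.6]
[326.1 164.2 316.7 141.5]
[385.1 214.3 370.1 210.3]
[395.3 232.3 355.  220.8]
[395.4 150.4 394.5 175.4]
```

Call:
{"fn": "move_arm", "kwargs": {
  "motion": [
    [0, 0, 0.05, 0, -0.6],
    [0, 0, 0.04, 0, -0.6],
    [0, 0, 0, 0, -0.6],
    [-0.05, 0, 0, 0, -0.6],
    [-0.05, 0, 0.01, 0, -0.6],
    [0, 0, 0, 0, -0.6]
  ]
}}

```text
clock: 15.95
eef_pos: [0.5927, -0.2006, 0.0727]
tcp_rot: [0.773, 0.635, 0.001, -0.001]
wrist_force: [-4.2, 3.6, 11.6]
grip_width: 0.277
grasp_force: 27.1
```

Call:
{"fn": "move_arm", "kwargs": {
  "motion": [
    [-0.05, 0, 0, 0, -0.6],
    [-0.05, 0, 0, 0, -0.6],
    [0, 0, 0, 0, -0.6],
    [0, 0, 0, 0, -0.6]
  ]
}}

```text
clock: 16.35
eef_pos: [0.5924, -0.2026, 0.0722]
tcp_rot: [0.773, 0.635, 0.001, -0.001]
wrist_force: [-2.4, 4.2, 8.1]
grip_width: 0.279
grasp_force: 26.6
```

Call:
{"fn": "move_arm", "kwargs": {
  "motion": [
    [-0.04, 0, 0.03, 0, -0.6],
    [-0.04, 0, 0.03, 0, -0.6],
    [0, 0, 0, 0, -0.6],
    [0, 0, 0, 0, -0.6]
  ]
}}

```text
clock: 16.75
eef_pos: [0.5919, -0.2047, 0.0714]
tcp_rot: [0.773, 0.635, 0.001, -0.001]
wrist_force: [-4.3, 3.1, 12.6]
grip_width: 0.277
grasp_force: 27.6
```

Call:
{"fn": "move_arm", "kwargs": {
  "motion": [
    [0, 0, 0.03, 0, -0.6],
    [0, 0, 0.02, 0, -0.6],
    [0, 0, 0, 0, -0.6]
  ]
}}

```text
clock: 17.05
eef_pos: [0.592, -0.2047, 0.0713]
tcp_rot: [0.773, 0.635, 0.001, -0.001]
wrist_force: [-6.8, 4.9, 21.5]
grip_width: 0.279
grasp_force: 28.8
```

Call:
{"fn": "move_arm", "kwargs": {
  "motion": [
    [0, 0, -0.05, 0, -0.6],
    [0.02, 0, -0.04, 0, -0.6],
    [0, 0, 0, 0, -0.6],
    [0, 0, 0, 0, -0.6]
  ]
}}

```text
clock: 17.45
eef_pos: [0.5921, -0.2054, 0.0714]
tcp_rot: [0.773, 0.635, 0.0, -0.0]
wrist_force: [-1.8, 2.1, 6.8]
grip_width: 0.273
grasp_force: 26.8
```

```bash
cat > edges.py <<'E'
from h import *
import sys
c=load('side',sys.argv[1]); t=load('top','t'+sys.argv[1])
go([.5922,-.2045,.0745],-11.03)
g=cv2.cvtColor(c['img'],cv2.COLOR_BGR2GRAY)[150:215,322:365]
L=cv2.createLineSegmentDetector().detect(cv2.resize(g,None,fx=4,fy=4,interpolation=cv2.INTER_CUBIC))[0].reshape(-1,4)/4
for l in L:
    if np.hypot(l[2]-l[0],l[3]-l[1])>9 and abs(l[2]-l[0])<3: print((l+[322,150]*2).round(1))
S=np.array([.596,-.2003,.022]);x=np.array([.9815,-.1914,0]);y=np.array([.1914,.9815,0])
for nm,dx,dy in(('+x+y',.012,.015),('-x+y',-.012,.015),('-x-y',-.012,-.015)):
    print(nm,'bottom,top',proj(c,[S+x*dx+y*dy,S+x*dx+y*dy+[0,0,.07]]).round(1).tolist())
E
python3 edges.py s9
```

```text
t 17.55 pos [ 0.5921 -0.2053  0.0714] yaw_y -11.22 tilt 0.05 w 0.274 F [-1.6  2.6  7.4] q [ 0.22  0.63  0.09  1.74 -0.08  0.77  0.16]
 shift units [ 0.03 -0.   -0.12]
 turn units -0.02
[338.4 178.9 338.7 188.3]
[354.8 188.3 355.  174.8]
[350.7 189.8 350.8 179.8]
[361.5 174.2 361.5 184.5]
[336.6 183.3 336.4 170.1]
[352.  177.7 352.1 189.2]
+x+y bottom,top [[337.0, 205.0], [337.0, 174.0]]
-x+y bottom,top [[346.8, 207.7], [347.1, 176.5]]
-x-y bottom,top [[354.1, 202.2], [354.6, 171.5]]
```

Call:
{"fn": "move_arm", "kwargs": {
  "motion": [
    [0, 0, -0.03, 0, -0.6],
    [0, 0, 0, 0, -0.6],
    [0, 0, 0, 0, -0.45],
    [0, 0, 0, 0, -0.4],
    [0, 0, 0, 0, -0.35],
    [0, 0, 0, 0, -0.25],
    [0, 0, 0, 0, -0.1],
    [0, 0, 0, 0, 0.1],
    [0, 0, 0, 0, 0.2],
    [0, 0, 0, 0, 0.2],
    [0, 0, 0, 0, 0.2]
  ]
}}

```text
clock: 18.65
eef_pos: [0.5917, -0.2057, 0.0716]
tcp_rot: [0.773, 0.635, -0.0, -0.0]
wrist_force: [-0.4, -1.2, -0.1]
grip_width: 0.597
grasp_force: 0.0
```

```bash
python3 edges.py s10
```

```text
t 18.75 pos [ 0.5917 -0.2058  0.0715] yaw_y -11.23 tilt 0.0 w 0.598 F [-0.1 -1.1  0.3] q [ 0.22  0.63  0.09  1.74 -0.08  0.77  0.16]
 shift units [ 0.05  0.01 -0.12]
 turn units -0.02
[356.6 188.6 356.7 173.6]
[339.1 175.2 339.4 187.7]
[332.9 167.7 333.  182.3]
[335.  184.5 335.  170.2]
[360.9 188.3 361.1 174.9]
[358.4 174.2 358.1 188.3]
[355.8 189.2 356.4 201.4]
+x+y bottom,top [[337.0, 205.0], [337.0, 174.0]]
-x+y bottom,top [[346.8, 207.7], [347.1, 176.5]]
-x-y bottom,top [[354.1, 202.2], [354.6, 171.5]]
```

Call:
{"fn": "move_arm", "kwargs": {
  "motion": [
    [0, 0, -0.2, 0, 0.2],
    [0, 0, -0.4, 0, 0.2],
    [0, 0, -0.7, 0, 0.2],
    [0, 0, -0.9, 0, 0.2],
    [0, 0, -0.9, 0, 0.2],
    [0, 0, -0.4, 0, 0.2],
    [0, 0, 0, 0, 0.2]
  ]
}}

```text
clock: 19.45
eef_pos: [0.5931, -0.2062, 0.1614]
tcp_rot: [0.773, 0.635, 0.001, 0.002]
wrist_force: [-0.2, 0.4, -0.2]
grip_width: 0.596
grasp_force: 0.0
```

Call:
{"fn": "move_arm", "kwargs": {
  "motion": [
    [0, -0.6, 0, 1, 0.2],
    [0, -0.6, 0, 1, 0.2],
    [0, -0.6, 0, 1, 0.2],
    [0, -0.6, 0, 1, 0.2],
    [0, 0, 0, 1, 0.2],
    [0, 0, 0, 1, 0.2],
    [0, 0, 0, 1, 0.2],
    [0, 0, 0, 1, 0.2],
    [0, 0, 0, 1, 0.2],
    [0, 0, 0, 1, 0.2],
    [0, 0, 0, 1, 0.2],
    [0, 0, 0, 0.2, 0.2]
  ]
}}

```text
clock: 20.65
eef_pos: [0.5365, -0.1821, 0.1579]
tcp_rot: [0.995, -0.095, -0.001, 0.0]
wrist_force: [0.4, -0.7, 0.4]
grip_width: 0.604
grasp_force: 0.0
```

```bash
cat > lid.py <<'E'
from h import *
import sys
uu,vv=np.meshgrid(np.arange(640),np.arange(480)); uv=np.c_[uu.ravel(),vv.ravel()]
for n in('side','top'):
    c=load(n,n[0]+sys.argv[1]); P=dep(c,uv); s=np.array([.596,-.2003,0]); X=(P-s)@[.9815,-.1914,0]*1e3; Y=(P-s)@[.1914,.9815,0]*1e3; Z=P[:,2]*1e3
    br=c['img'].reshape(-1,3).min(1)
    for nm,m in dict(lid=(abs(X)<30)&(abs(Y)<32)&(Z>86)&(Z<97)&(br>120),post=(X<-25)&(X>-110)&(abs(Y)<15)&(Z>82)&(Z<92),fix=(X>8)&(X<40)&(abs(Y)<18)&(Z>44)&(Z<51)).items():
        if m.sum()<4: print(n,nm,'none'); continue
        r=cv2.minAreaRect(np.c_[X,Y][m].astype(np.float32)); print(n,nm,m.sum(),'med',np.median(X[m]).round(1),np.median(Y[m]).round(1),np.median(Z[m]).round(1),'rect',np.round(r[0],1),np.round(r[1],1),round(r[2],1))
E
python3 lid.py 11; python3 -c "
from h import *
go([.5067,-.1829,.068],-11.03+90)"
```

```text
side lid 97 med -6.2 3.9 90.4 rect [-5.   0.9] [25.9 29.5] 5.1
side post 26 med -93.9 3.4 85.7 rect [-94.1   1.4] [13.4 11.7] 69.5
side fix 28 med 17.7 12.9 46.5 rect [18.6  9.6] [12.  22.3] 39.0
top lid 31 med 4.4 8.8 90.4 rect [ 3.1 10.2] [ 8.8 17.7] 64.4
top post 30 med -90.4 0.5 86.7 rect [-90.1  -0.3] [ 9.2 10.7] 53.4
top fix 40 med 22.5 9.5 47.7 rect [22.4  6.1] [14.4 24. ] 33.6
t 20.75 pos [ 0.5367 -0.1821  0.1582] yaw_y -100.68 tilt 0.09 w 0.596 F [-0.4 -0.1  0.3] q [-0.08  0.45  0.46  1.86 -0.25  0.88 -1.26]
 shift units [-1.17  0.25  3.61]
 turn units 0.04
```

Call:
{"fn": "move_arm", "kwargs": {
  "motion": [
    [-0.6, 0.13, 0, 0.04, 0.2],
    [-0.59, 0.12, 0, 0, 0.2],
    [0, 0, 0.6, 0, 0.2],
    [0, 0, 0.8, 0, 0.2],
    [0, 0, 0.8, 0, 0.2],
    [0, 0, 0.7, 0, 0.2],
    [0, 0, 0.5, 0, 0.2],
    [0, 0, 0.25, 0, 0.2],
    [0, 0, 0, 0, 0.2],
    [0, 0, 0, 0, 0.2],
    [0, 0, 0, 0, 0.2]
  ]
}}

```text
clock: 21.85
eef_pos: [0.5075, -0.1831, 0.0685]
tcp_rot: [0.995, -0.097, 0.001, 0.0]
wrist_force: [0.1, 0.4, 1.0]
grip_width: 0.6
grasp_force: 0.0
```

```bash
python3 -c "
from h import *
go([.5062,-.1828,.066],-11.03+90)"; python3 lid.py 12
```

```text
t 21.85 pos [ 0.5075 -0.1831  0.0685] yaw_y -101.14 tilt 0.09 w 0.6 F [0.1 0.4 1. ] q [-0.02  0.55  0.4   1.98 -0.33  0.68 -1.18]
 shift units [-0.05 -0.    0.1 ]
 turn units -0.01
side lid 99 med -7.2 3.5 90.6 rect [-6.3  1. ] [25.9 31.7] 6.5
side post 20 med -95.1 3.1 85.9 rect [-94.2   0.8] [ 7.1 15.1] 13.0
side fix 25 med 18.0 10.2 46.4 rect [19.9  8. ] [10.4 21.5] 31.7
top lid 150 med -0.5 0.7 90.7 rect [-1.2  0.2] [25.1 24.2] 86.8
top post none
top fix 45 med 23.0 8.3 47.7 rect [23.2  3.1] [15.3 29.3] 28.7
```

Call:
{"fn": "move_arm", "kwargs": {
  "motion": [
    [-0.04, 0, 0.08, 0, 0],
    [0, 0, 0, 0, -0.3],
    [0, 0, 0, 0, -0.5],
    [0, 0, 0, 0, -0.8],
    [0, 0, 0, 0, -1],
    [0, 0, 0, 0, -1],
    [0, 0, 0, 0, -1]
  ],
  "squeeze": 50
}}

```text
clock: 22.65
eef_pos: [0.5059, -0.1826, 0.0659]
tcp_rot: [0.995, -0.097, -0.0, -0.0]
wrist_force: [-1.2, 0.7, 4.4]
grip_width: 0.125
grasp_force: 48.7
```

Call:
{"fn": "move_arm", "kwargs": {
  "motion": [
    [-0.06, 0, 0, 0, -1],
    [-0.06, 0, 0, 0, -1],
    [0, 0, 0, 0, -1],
    [0, 0, 0, 0, -1]
  ]
}}

```text
clock: 23.05
eef_pos: [0.5047, -0.1823, 0.066]
tcp_rot: [0.995, -0.097, 0.002, 0.0]
wrist_force: [4.1, 0.0, -3.0]
grip_width: 0.124
grasp_force: 48.7
```

Call:
{"fn": "move_arm", "kwargs": {
  "motion": [
    [-0.06, 0, 0, 0, -1],
    [-0.06, 0, 0, 0, -1],
    [0, 0, 0, 0, -1],
    [0, 0, 0, 0, -1]
  ]
}}

```text
clock: 23.45
eef_pos: [0.504, -0.1822, 0.066]
tcp_rot: [0.995, -0.097, 0.004, 0.001]
wrist_force: [11.1, -2.0, -10.0]
grip_width: 0.125
grasp_force: 48.7
```

Call:
{"fn": "move_arm", "kwargs": {
  "motion": [
    [0.12, 0, 0, 0, -1],
    [0.15, 0, 0, 0, -1],
    [0.2, 0, 0, 0, -1],
    [0.2, 0, 0, 0, -1],
    [0.2, 0, 0, 0, -1],
    [0.2, 0, 0, 0, -1],
    [0.2, 0, 0, 0, -1],
    [0.15, 0, 0, 0, -1],
    [0.12, 0, 0, 0, -1],
    [0, 0, 0, 0, -1],
    [0, 0, 0, 0, -1]
  ]
}}

```text
clock: 24.55
eef_pos: [0.5361, -0.1884, 0.0659]
tcp_rot: [0.995, -0.097, -0.002, -0.001]
wrist_force: [-3.5, 1.8, 7.5]
grip_width: 0.126
grasp_force: 50.8
```

```bash
python3 -c "
from h import *
go([.5454,-.1903,.066],-11.03+90)"; python3 lid.py 13
```

```text
t 24.55 pos [ 0.5361 -0.1884  0.0659] yaw_y -101.16 tilt 0.2 w 0.126 F [-3.5  1.8  7.5] q [-0.02  0.59  0.4   1.9  -0.34  0.71 -1.19]
 shift units [ 0.38  0.   -0.01]
 turn units -0.02
side lid 97 med -6.3 4.6 90.4 rect [-5.   1.2] [32.1 24.9] 89.4
side post 30 med -70.8 -4.9 86.8 rect [-69.8   0.1] [ 7.8 28.9] 1.6
side fix 27 med 17.0 11.8 46.7 rect [18.8  9.1] [11.9 19.6] 38.3
top lid 44 med 3.7 8.2 90.3 rect [2.2 9.5] [11.6 25.1] 60.3
top post none
top fix 44 med 23.1 8.3 46.7 rect [22.8  3.4] [15.2 29.7] 29.1
```

Call:
{"fn": "move_arm", "kwargs": {
  "motion": [
    [0.06, 0, 0, 0, -1],
    [0.06, 0, 0, 0, -1],
    [0.06, 0, 0, 0, -1],
    [0.06, 0, 0, 0, -1],
    [0.05, 0, 0, 0, -1],
    [0.05, 0, 0, 0, -1],
    [0.04, 0, 0, 0, -1],
    [0, 0, 0, 0, -1],
    [0, 0, 0, 0, -1]
  ]
}}

```text
clock: 25.55
eef_pos: [0.5445, -0.1901, 0.0659]
tcp_rot: [0.995, -0.097, -0.002, -0.001]
wrist_force: [-6.9, 2.5, 10.9]
grip_width: 0.12
grasp_force: 51.1
```

```bash
python3 -c "
from h import *
go([.5454,-.1903,.066],-11.03+90)"; python3 lid.py 14
```

```text
t 25.55 pos [ 0.5445 -0.1901  0.0659] yaw_y -101.17 tilt 0.3 w 0.12 F [-6.9  2.5 10.9] q [-0.01  0.61  0.39  1.88 -0.34  0.73 -1.19]
 shift units [ 0.04 -0.   -0.  ]
 turn units -0.02
side lid 83 med -3.2 8.7 90.6 rect [-3.3  2.3] [31.9 25.1] 83.7
side post 34 med -62.0 -5.4 86.4 rect [-61.6   1.2] [27.4  8.2] 84.4
side fix 26 med 17.5 11.2 46.7 rect [17.4  7. ] [12.4 21.4] 18.5
top lid 21 med 7.6 10.7 90.2 rect [5.6 9.5] [12.8  6.9] 10.1
top post none
top fix 30 med 23.3 10.3 46.7 rect [21.5  8.6] [13.9 21.3] 46.1
```

Call:
{"fn": "move_arm", "kwargs": {
  "motion": [
    [0.03, 0, 0, 0, -1],
    [0.03, 0, 0, 0, -1],
    [0, 0, 0, 0, -1],
    [0, 0, 0, 0, -1]
  ]
}}

```text
clock: 26.05
eef_pos: [0.5456, -0.1903, 0.0659]
tcp_rot: [0.995, -0.097, -0.003, -0.001]
wrist_force: [-7.4, 2.9, 12.3]
grip_width: 0.126
grasp_force: 51.2
```

Call:
{"fn": "move_arm", "kwargs": {
  "motion": [
    [-0.02, 0, 0, 0, -0.7],
    [0, 0, 0, 0, -0.4],
    [0, 0, 0, 0, -0.1],
    [0, 0, 0, 0, 0.1],
    [0, 0, 0, 0, 0.1],
    [0, 0, -0.4, 0, 0.1],
    [0, 0, -0.8, 0, 0.1],
    [0, 0, -0.9, 0, 0.1],
    [0, 0, -0.9, 0, 0.1],
    [0, 0, -0.9, 0, 0.1],
    [-0.5, 0, -0.3, 0, 0.1],
    [-0.9, 0, 0, 0, 0.1]
  ]
}}

```text
clock: 27.25
eef_pos: [0.5159, -0.1849, 0.1734]
tcp_rot: [0.995, -0.097, 0.003, 0.001]
wrist_force: [-0.6, 0.5, -0.1]
grip_width: 0.546
grasp_force: 0.0
```

Call:
{"fn": "move_arm", "kwargs": {
  "motion": [
    [-0.9, 0, 0, 0, 0.1],
    [-0.9, 0, 0, 0, 0.1],
    [-0.5, 0, 0, 0, 0.1],
    [0, 0, 0, 0, 0.1],
    [0, 0, 0, 0, 0.1]
  ]
}}

```text
clock: 27.75
eef_pos: [0.4585, -0.1732, 0.1715]
tcp_rot: [0.995, -0.097, 0.001, 0.0]
wrist_force: [0.2, 0.2, 0.7]
grip_width: 0.547
grasp_force: 0.0
```

```bash
python3 lid.py 15
python3 - <<'E'
from h import *
c=get('t15'); s=get('s15')
g=lambda c,p,w:cv2.resize(c['img'][p[1]-w:p[1]+w,p[0]-w:p[0]+w],(400,400),interpolation=cv2.INTER_CUBIC)
S=[.596,-.2003,.04]
a,b=[proj(k,[S])[0].astype(int) for k in(c,s)]; print(a,b)
cv2.imwrite('pics/f.png',np.hstack([g(c,a,40),g(s,b,45)]))
E
```

```text
side lid 101 med -4.9 4.2 90.5 rect [-3.6  0.6] [33.4 23.6] 90.0
side post 23 med -52.7 3.2 85.5 rect [-53.    1.5] [11.4 11.4] 89.5
side fix 25 med 17.2 12.2 47.0 rect [19.6  7.9] [12.  23.8] 37.1
top lid 185 med -0.0 -1.2 90.7 rect [ 0.7 -1.2] [25.2 28.3] 3.2
top post 32 med -50.2 0.3 86.0 rect [-49.7   0.6] [11.4  8.7] 5.7
top fix 31 med 23.5 10.4 46.6 rect [23.5  2.9] [15.1 30.8] 29.9
[471 211] [345 195]
```

View pics/f.png

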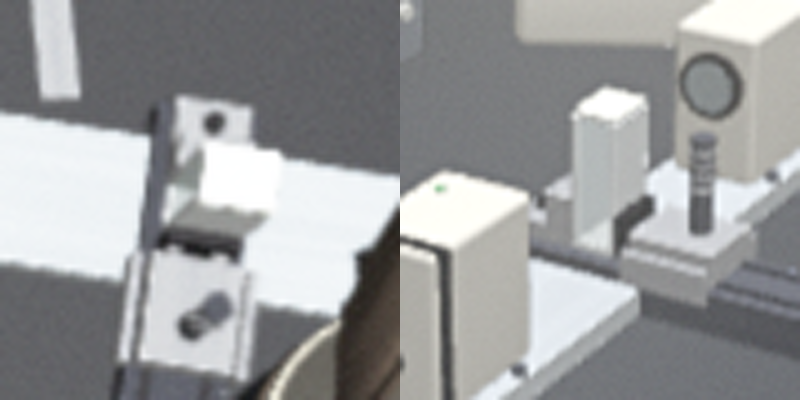

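The last picture shows the cell upright and snug between the fixed stop and the pad, with windows facing the heads. It is centred to about 1 mm. The post has moved about 40.6 mm and the robot is clear.

```bash
python3 -c "
from h import *
print(job.sign_off())"
```

```text
the job is handed in; nothing more can be done
None
```

The job is handed in: the tall cell stands upright on the rail, within about 1 mm of centre, with its windows facing the heads. The sliding stop is at about 40.6 mm (aim 40.5), holding the cell against the fixed stop, and the robot is clear; it took about 28 of the 51 s, and the verdict was not shown.

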